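Close the three-pillar wax mould

ROBOT

A 6-joint arm with a two-finger parallel gripper is mounted at the origin on a cart in front of the work surface, level with it; the furniture and walls round the work are solid. World frame = base frame: x ahead of the robot, y to its left, z up, the work surface at z = 0. Lengths are in mm, angles in rad, forces in N, time in s.
With the tool pointing down it reaches from about 275 to 750 mm from the base axis. Payload 10.2 kg.
Tool frame: the origin (TCP) lies between the finger pads; the fingertips stand 11 mm ahead of it and the grasp point (between the pads) lies 8 mm behind it; z points along the fingers, y is the line along which they close (so a half turn about z gives the same grasp; the last joint's range is limited). The gripper opens to 85 mm and grips with 20 to 120 N. Pads are 22 mm wide; open, the fingers measure 114 mm over their backs; the gripper's body (76 mm by 85 mm) begins 54 mm behind the grasp point. The pads swing forward as they close: fully open they stand 13 mm farther back than shut.
Start: joints at [-1.426, 0.313, 1.498, -0, 1.331, -0.223], TCP at [188.759, -489.899, 242.294] pointing down, gripper open.
Joint ranges: [-2.94, 2.94], [-0.97, 2.17], [0.19, 2.56], [-1.23, 4.37], [0.02, 3.11], [-2.88, 2.88]. Speed limits (rad/s): [2.39, 2.39, 3.01, 3.14, 3.14, 3.14].

INTERFACE

Orientations are given as a unit quaternion [w, x, y, z].
In Python, from rig import sense, eyes, finish_job gives the robot as it stands.
- The arm moves only by the shell command python3 -m jog 'ROWS' [FORCE]. ROWS is JSON, a list of rows, each a list of 7 numbers: the shift along the tool's x, y, z in m, then the turn, a rotation vector about the tool's x, y, z in rad, then the finger opening in m, from 0 to 0.0854. In form: [[dx, dy, dz, rx, ry, rz, gripper], ...]. A call has 1 to 5 rows; each row shifts and turns the commanded pose from where the row before left it, along the tool's axes as they then stand; what a row does not reach is not made up. A row lasts 1/10 s, in which the tool goes at most 50 mm and 8.59 degrees, less where a joint would pass 70% of its speed; a pose out of reach is approached as far as the arm can. A call is refused whole if a number of a shift passes 0.05 or a number of a turn 0.15, either way. A call with a gripper value outside its range is refused whole. The fingers move at their own pace and stop on an object; FORCE is the grip in N (left out, the last holds). Time passes only in rows, so rows that do not move let the fingers close. It gives the time, the measured TCP pose, the force, the opening and the grip force at its end, in the units of the state.
- sense(): the state, without advancing time (a new reading comes with each control period).
- eyes.capture(name): name is "scene" or "side" or "wrist"; returns the picture (420x560x3 uint8, red, green, blue); there is no depth.
- eyes.calibration(name): a dict with "fx", "fy", "cx", "cy" (pixels), "cam_to_world" (4x4, takes a point from camera to world coordinates); the wrist camera has in their place "mount" (4x4, takes a point from camera to tool coordinates, whose origin is the TCP and whose axes are the flange's). Camera axes: x right, y down, z forward; pixel columns grow to the right and rows downward; lengths in mm; the calibration is good to about 2 mm. A picture is of the moment at which its call begins: read the wrist's pose just before it. calibration takes no time and is no camera call.
- finish_job(): hands the job in; it is judged then, once.
The state is a dict: "time_s": time; "joints": joint angles; "dq": joint speeds; "tau": joint torques, N m; "eef_pos": TCP position; "ee_rot": TCP orientation; "force": force on the tool from outside, world axes, zero at the start; "wrist_torque": the same for the moment, N m; "grip_width": opening from 0.0 (shut) to 1.0 (fully open); "grip_force": force on a finger pad.
Only numpy, scipy, OpenCV 4.12 (cv2) and the standard library are available. Lean on these libraries where they do the work, as an engineer would, in place of code of your own. Each camera call takes 0.05 s, during which the arm holds its last target. There are 200 camera calls.

TASK

Close up the wax mould: take the bright cavity plate out of the rack, lay it sloping in the vee blocks and let go so that you can take it again flat across its width, lower it level over the three guide pillars (the mould block has some play along its length, so feel for them) and press it fully home, so that the knock-out pins standing up from the last casting are pushed back in. Then lower the dark cover plate over the same pillars until it lies flat on the cavity plate, and let go. Do not disturb the cup, wax block, ring gauge and seal standing behind the work.

Things in the scene. Friction and masses are not known exactly. Their poses are not given: they have to be found in the camera images.
- mould_base: Dark clamp plate of the lower mould half, fixed, 236 x 66 x 8 mm, with brass side strips up to 13 mm high. Origin: centre of its underside, x along it. On it the bright mould block, 170 x 54 mm, top face 42 mm above the bench, can slide up to 7 mm either way along x, with about 6 N of friction. Beside the block fingers have free room down to 28 mm below its top face.
- mould_top (a point): Fixed point at the mould block's top face, where its centre is at mid-slide; x along, z up. The block's true place (up to 7 mm off along x) is not reported: feel or look for it. Three upright 12 mm guide pillars rise 42 mm above the block, the top 3 mm tapering to 9.8 mm, at (x, y) = (-60, +18), (-60, -18), (+60, 0) mm from the block's centre.
- knockout (a joint): Height in m of the four knock-out pins (8 to 9 mm thick, at x = +-44, +-20 mm, y = 0 of the block) above the mould's top face. Starts 4 to 8 mm up; 0 is fully back. Stiff friction: it stays where left, and a cavity plate resting on it must be pressed with about 6 N besides its weight. Hard stop at 0, where the plate meets the top face.
- cavity_mid (a point): Centre of the loose bright cavity plate, 150 x 60 x 16 mm, 0.24 to 0.4 kg. Own x: along the 150 mm; own y: the 16 mm thickness, normal of the drilled faces; own z: the 60 mm width. At the start it stands on a long edge in the rack, z up, the upper 30 mm clear of the cheeks.
- cavity_plate: The same plate; origin on its lower edge at the start, 30 mm from cavity_mid, same axes. Three 13 mm guide holes go through along y, at (x, z) = (-60, +18), (-60, -18), (+60, 0) mm from cavity_mid, and two 34 mm bores at x = +-20 mm. Either face may be down; the two-hole end goes over the two-pillar end.
- cover_mid (a point): Centre of the loose dark cover plate, 150 x 60 x 14 mm, 0.25 to 0.42 kg, flat on the bench. x along its 150 mm, y along its 60 mm, z its normal. Three 13 mm guide holes through it at (x, y) = (-60, +18), (-60, -18), (+60, 0) mm and two 12 mm pouring holes at x = +-20 mm.
- rack_slot (a point): Middle of the floor of the rack's occupied slot, 14 mm above the bench. x along the slot, z up. The fixed wooden rack, 150 x 92 mm, has cheeks 18 mm thick at x = +-52 mm, 44 mm high, with two slots 18.5 mm wide, the empty one at y = -40 mm; open between the cheeks.
- vee_line (a point): Middle of the bottom line of the fixed pair of green and steel vee blocks, 50 mm above the bench; x along the line, y across, z up. The blocks, 24 mm thick, 92 mm wide, 81 mm high, stand at x = +-55 mm; their 90 degree vee has flanks 44 mm long rising at 45 degrees to +y and -y.
- vee_blocks: The same pair of vee blocks; origin in the centre of the underside. Between the blocks is an 86 mm gap for fingers, free down to a bar 10 mm high. A plate with one face on a flank and a long edge on the other slopes 45 degrees; the cavity plate's centre is then 27 mm above vee_line and 15.6 mm to the flank's side.
- alu_cup_mid (a point): Centre of a bystander, the open aluminium cup, 70 mm wide, 72 mm high.
- wax_cake_mid (a point): Centre of a bystander, the pale wax block, 85 x 52 x 34 mm.
- ring_mid (a point): Centre of a bystander, the steel ring gauge, 67 mm wide, 16 mm high.
- seal_mid (a point): Centre of a bystander, the black seal ring, 82 mm wide, 14 mm high.

How it is judged:
By the outcome, as a careful person would: the job done as asked, in the order asked, and still so for the second after the job is handed in, with the robot touching nothing.
It also fails if it takes over 72 s, if anything falls off the work surface, if the arm or the gripper's body presses on something with over 40 N, if the wrist force passes 120 N, or if a joint passes its speed limit or range.

## Working session

There is one attempt and no reset: what is moved stays moved. The work goes in short steps, Python scripts to look and compute and a shell command to move; the robot and the scene stay as the last step left them, time stands still between calls to the robot, and variables do not carry over. Pictures are saved under pics/ and viewed, at most 10 in all, crops included, and the job is handed in when it is done.

```bash
ls; mkdir -p pics; python3 - <<'E'
from rig import sense, eyes
import cv2,json,numpy as np
s=sense(); print(s)
a=eyes.capture("scene"); b=eyes.capture("side")
cv2.imwrite("pics/scene0.png",a[:,:,::-1]); cv2.imwrite("pics/side0.png",b[:,:,::-1])
np.set_printoptions(precision=4,suppress=True)
for n in("scene","side","wrist"): print(n,eyes.calibration(n))
E
```

```text
pics
{'time_s': 0.0, 'joints': array([-1.42640058e+00,  3.13441824e-01,  1.49844478e+00, -1.88485540e-05,
        1.33103748e+00, -2.23390603e-01]), 'dq': array([ 0.00050247,  0.00030794,  0.00117462, -0.00090385, -0.00109979,
        0.00099072]), 'tau': array([ 6.72515616e-04, -4.12264287e+01, -2.59739345e+01, -1.42508493e-04,
        4.14070731e-03,  3.29447676e-05]), 'eef_pos': array([ 188.71528775, -489.6352098 ,  241.73636685]), 'ee_rot': array([-6.65555056e-04,  9.83138617e-01,  1.82860646e-01,  1.71410422e-05]), 'force': array([-0.43576169, -0.22043727,  0.70694443]), 'wrist_torque': array([0.00532473, 0.02407981, 0.02239119]), 'grip_force': 0.0, 'grip_width': 0.9984919314649725}
scene {'fx': 425.13732562972257, 'fy': 425.13732562972257, 'cx': 283.29825892422207, 'cy': 213.22145732768962, 'cam_to_world': array([[ -0.8256,  -0.2479,   0.5069,  22.9617],
       [ -0.5641,   0.3813,  -0.7324, 838.7328],
       [ -0.0117,  -0.8906,  -0.4546, 589.2001],
       [  0.    ,   0.    ,   0.    ,   1.    ]])}
side {'fx': 517.0177616635249, 'fy': 517.0177616635249, 'cx': 280.8690545458686, 'cy': 208.64261835397843, 'cam_to_world': array([[    0.9995,     0.0302,    -0.0033,   594.9617],
       [    0.017 ,    -0.4652,     0.8851, -1133.248 ],
       [    0.0252,    -0.8847,    -0.4655,   663.5904],
       [    0.    ,     0.    ,     0.    ,     1.    ]])}
wrist {'fx': 334.2390827452383, 'fy': 334.2390827452383, 'cx': 274.0095877548671, 'cy': 205.3384491997516, 'mount': array([[   0.0007,   -0.9476,   -0.3195,   82.4369],
       [   1.    ,    0.0006,    0.0004,    1.9814],
       [  -0.0002,   -0.3195,    0.9476, -131.3242],
       [   0.    ,    0.    ,    0.    ,    1.    ]])}
```

View pics/scene0.png

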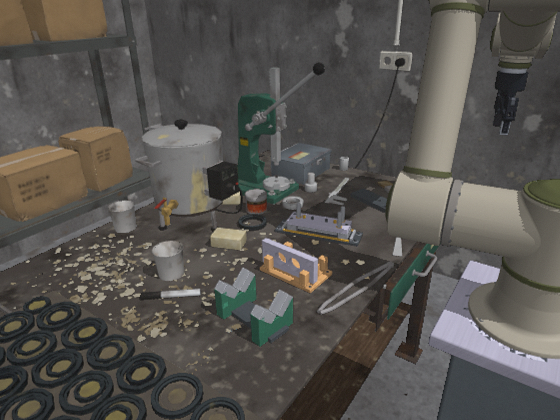

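View pics/side0.png

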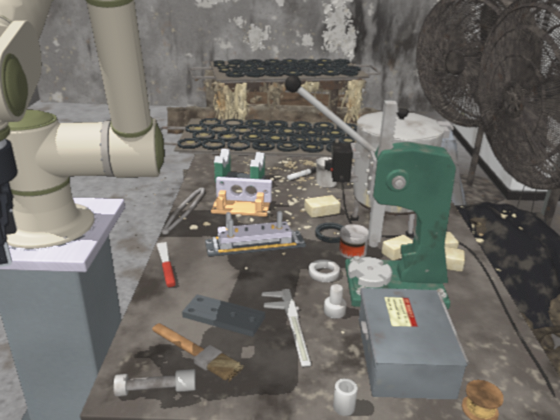

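The scene picture shows the vee blocks at about (237,292)/(272,315), the rack with the plate at about (290,262), the mould at about (320,228) and the cup at (168,260). The side picture shows the dark cover at about (223,315), the mould at (255,238), the rack at (243,200) and the vee blocks at (222,163)/(258,165). I'll zoom in on both for exact pixels.

```bash
python3 - <<'E'
import cv2
a=cv2.imread("pics/scene0.png")[195:345,205:370]; cv2.imwrite("pics/sceneC.png",cv2.resize(a,None,fx=4,fy=4,interpolation=cv2.INTER_CUBIC))
a=cv2.imread("pics/side0.png")[140:340,150:320]; cv2.imwrite("pics/sideC.png",cv2.resize(a,None,fx=3,fy=3,interpolation=cv2.INTER_CUBIC))
E
```

```text
(no output)
```

View pics/sceneC.png

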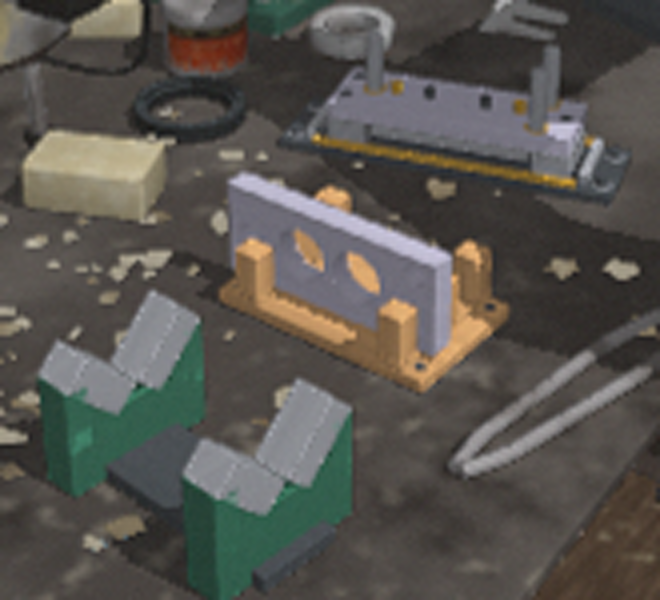

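View pics/sideC.png

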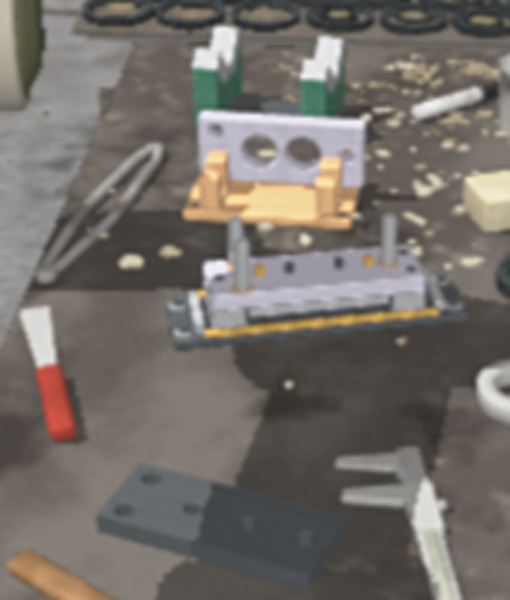

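The scene crop shows the plate's top corners at (230,180),(245,172),(452,252),(436,268). The two vee blocks' bottom lines end near (123,412)/(75,388) and (272,512)/(225,487). In the side crop the pillar tops are at (235,220),(242,240),(389,215) and the cover holes at (150,478),(123,510),(307,538). The two-hole ends and the two-pillar end all point to low x.

```bash
cat > h.py <<'E'
import numpy as np
from rig import sense, eyes
from scipy.spatial.transform import Rotation as R
def ray(K,T,u,v,z):
    d=T[:3,:3]@[(u-K['cx'])/K['fx'],(v-K['cy'])/K['fy'],1]; o=T[:3,3]
    return o+d*(z-o[2])/d[2]
def fixed(n,u,v,z):
    K=eyes.calibration(n); return ray(K,K['cam_to_world'],u,v,z)
def rot(s): w,x,y,z=s['ee_rot']; return R.from_quat([x,y,z,w])
def toolT(s):
    T=np.eye(4); T[:3,:3]=rot(s).as_matrix(); T[:3,3]=s['eef_pos']; return T
def togo(s,p,yaw=None,Rt=None):
    """shift in tool axes (m) and rotvec in tool axes to reach p (mm) with tool x at yaw, z down"""
    Rm=rot(s)
    if Rt is None and yaw is not None: Rt=R.from_euler('z',yaw)*R.from_euler('x',np.pi)
    d=Rm.inv().apply(np.array(p)-s['eef_pos'])/1000
    return d.round(4), (None if Rt is None else (Rm.inv()*Rt).as_rotvec().round(4))
E
python3 - <<'E'
from h import *
np.set_printoptions(precision=1,suppress=True)
S=lambda x,y,z: fixed('scene',205+x/4,195+y/4,z)
D=lambda x,y,z: fixed('side',150+x/3,140+y/3,z)
print('plate scene',[S(*p,74) for p in[(230,180),(245,172),(452,252),(436,268)]])
print('plate side',[D(*p,74) for p in[(200,113),(367,120)]])
print('pillars side',[D(*p,84) for p in[(235,220),(242,240),(389,215)]])
print('pillars scene',[S(*p,84) for p in[(375,33),(552,47),(539,68)]])
print('base corners side',[D(*p,8) for p in[(175,345),(466,314)]], 'scene',[S(*p,8) for p in[(278,143),(615,198)]])
print('cover holes',[D(*p,14) for p in[(150,478),(123,510),(307,538)]],'corners',[D(*p,14) for p in[(98,518),(140,465),(343,517),(310,580)]])
print('vee tops scene (z81)',[S(*p,81) for p in[(60,342),(40,377),(155,291),(203,320),(183,475),(208,438),(302,378),(353,407)]])
print('vee bottom z50',[S(*p,50) for p in[(123,413),(75,387),(112,365),(272,512),(258,460)]])
E
```

```text
plate scene [array([559.9, 151.2,  74. ]), array([558. , 138.8,  74. ]), array([410.6, 146.4,  74. ]), array([409.9, 164.9,  74. ])]
plate side [array([411.6, 158.9,  74. ]), array([564.6, 154.5,  74. ])]
pillars side [array([467.6, -62.9,  84. ]), array([476.4, -94.8,  84. ]), array([588.2, -46.9,  84. ])]
pillars scene [array([584.6, -47.8,  84. ]), array([473.4, -94.1,  84. ]), array([466.2, -61.6,  84. ])]
base corners side [array([ 426.6, -127.8,    8. ]), array([652.4, -69.4,   8. ])] scene [array([631. ,   4.4,   8. ]), array([403.7, -56.6,   8. ])]
cover holes [array([ 434.4, -300.4,   14. ]), array([ 422.2, -334.6,   14. ]), array([ 543.5, -356.7,   14. ])] corners [array([ 407.5, -343.4,   14. ]), array([ 425.5, -286.6,   14. ]), array([ 565.5, -334.8,   14. ]), array([ 547.9, -396. ,   14. ])]
vee tops scene (z81) [array([528.4, 335.4,  81. ]), array([517.2, 362.4,  81. ]), array([516.9, 273.9,  81. ]), array([479.8, 280.7,  81. ]), array([414.2, 380.5,  81. ]), array([420.6, 353.7,  81. ]), array([410. , 292.5,  81. ]), array([377. , 297.6,  81. ])]
vee bottom z50 [array([492.3, 332.3,  50. ]), array([526.6, 329.7,  50. ]), array([522.8, 304.9,  50. ]), array([387.7, 350. ,  50. ]), array([414.6, 323.9,  50. ])]
```

```bash
python3 - <<'E'
from h import *
s=sense(); print(togo(s,[486,149,200],-0.07))
E
python3 -m jog --help | head -5
```

```text
(array([ 0.507 , -0.489 ,  0.0425]), array([-0.0011, -0.    ,  0.4378]))invalid input: not JSON, or not a number
```

```bash
python3 -m jog '[[0.033,-0.032,0,0,0,0,0.0854],[0.033,-0.032,0,0,0,0,0.0854],[0.033,-0.032,0,0,0,0,0.0854],[0.033,-0.032,0,0,0,0,0.0854],[0.033,-0.032,0,0,0,0,0.0854]]'; python3 -m jog '[[0.033,-0.032,0,0,0,0,0.0854],[0.033,-0.032,0,0,0,0,0.0854],[0.033,-0.032,0,0,0,0,0.0854],[0.033,-0.032,0,0,0,0,0.0854],[0.033,-0.032,0,0,0,0,0.0854]]';python3 -m jog '[[0.033,-0.032,0.01,0,0,0,0.0854],[0.033,-0.032,0.01,0,0,0,0.0854],[0.033,-0.032,0.01,0,0,0,0.0854],[0.033,-0.032,0.01,0,0,0,0.0854],[0.033,-0.032,0,0,0,0,0.0854]]';python3 -m jog '[[0,0,0,0,0,0.146,0.0854],[0,0,0,0,0,0.146,0.0854],[0,0,0,0,0,0.146,0.0854],[0,0,0,0,0,0,0.0854]]'
python3 - <<'E'
from h import *
import cv2
s=sense(); print(togo(s,[486,149,190],-0.07), s['eef_pos'])
a=eyes.capture("wrist"); cv2.imwrite("pics/w1.png",a[:,:,::-1]); np.save("pics/w1T.npy",toolT(s))
E
```

```text
time_s: 0.6
eef_pos: [285.5, -279.4, 242.1]
ee_rot: [-0.0, 0.983, 0.183, 0.0]
force: [0.4, -1.3, -0.1]
grip_width: 1.005
grip_force: 0.0
time_s: 1.1
eef_pos: [381.9, -70.8, 242.3]
ee_rot: [0.0, 0.983, 0.183, 0.0]
force: [1.5, -0.1, 0.5]
grip_width: 1.002
grip_force: 0.0
time_s: 1.6
eef_pos: [477.8, 138.0, 200.8]
ee_rot: [-0.0, 0.983, 0.183, -0.001]
force: [0.6, -1.8, 1.0]
grip_width: 0.999
grip_force: 0.0
time_s: 2.0
eef_pos: [477.9, 136.1, 202.0]
ee_rot: [0.0, 0.999, -0.036, -0.0]
force: [-0.2, -0.5, 0.2]
grip_width: 1.006
grip_force: 0.0
(array([ 0.0072, -0.0135,  0.012 ]), array([ 0.0001,  0.0007, -0.0013])) [477.89618012 136.09042323 201.98624613]
```

View pics/w1.png

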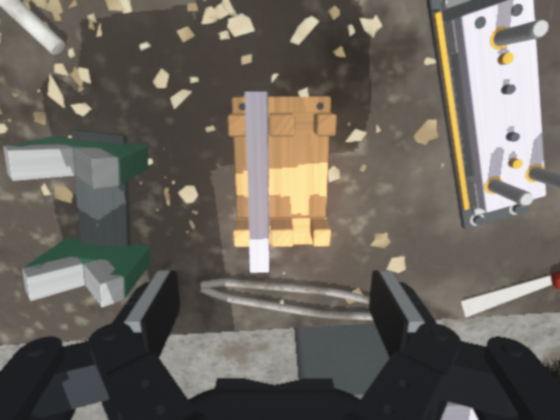

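The wrist view shows the plate's top edge with corners (246,92),(267,92),(270,272),(248,272). The vee bottom lines run about (75,148)-(84,181) and (82,258)-(88,286), and the pillar feet are at (500,40),(494,186),(532,173).

```bash
python3 - <<'E'
from h import *
np.set_printoptions(precision=1,suppress=True)
K=eyes.calibration('wrist'); T=np.load('pics/w1T.npy')@K['mount']
W=lambda u,v,z: ray(K,T,u,v,z)
print('plate',[W(*p,74) for p in[(246,92),(267,92),(270,272),(248,272)]])
print('vee50',[W(*p,50) for p in[(75,148),(84,181),(82,258),(88,286)]])
print('vee81 outer left/right',[W(*p,81) for p in[(5,148),(10,180),(25,270),(32,298),(115,155),(118,185)]])
print('feet42',[W(*p,42) for p in[(500,40),(494,186),(532,173)]],'tops',[W(*p,84) for p in[(541,28),(526,199)]])
print('rack cheeks z44',[W(*p,44) for p in[(230,115),(335,115),(235,244),(330,244)]])
E
```

```text
plate [array([562.6, 148.9,  74. ]), array([561.5, 133.5,  74. ]), array([412.1, 142.4,  74. ]), array([413.5, 161.7,  74. ])]
vee50 [array([528.4, 299.4,  50. ]), array([499.5, 299. ,  50. ]), array([425.9, 319.8,  50. ]), array([395.5, 321.7,  50. ])]
vee81 outer left/right [array([535.6, 333.2,  81. ]), array([511.1, 337.5,  81. ]), array([432.8, 350.2,  81. ]), array([405.2, 352.6,  81. ]), array([524.6, 251.8,  81. ]), array([501.2, 254.7,  81. ])]
feet42 [array([587.4, -52. ,  42. ]), array([467.1, -64. ,  42. ]), array([476.8, -96.1,  42. ])] tops [array([589. , -52.3,  84. ]), array([468.2, -62.7,  84. ])]
rack cheeks z44 [array([545.6, 166.4,  44. ]), array([539.4,  78.7,  44. ]), array([427.3, 175. ,  44. ]), array([420.9,  84.9,  44. ])]
```

```bash
python3 -m jog '[[-0.008,-0.043,0,0,0,0,0.0854],[-0.008,-0.043,0,0,0,0,0.0854],[-0.008,-0.043,0,0,0,0,0.0854],[-0.008,-0.043,0,0,0,0,0.0854],[0,0,0,0,0,0,0.0854]]'
python3 - <<'E'
from h import *
import cv2
s=sense(); print(s['eef_pos'])
a=eyes.capture("wrist"); np.save("pics/w2T.npy",toolT(s))
cv2.imwrite("pics/w2.png",cv2.resize(a[40:340,80:480,::-1],None,fx=2,fy=2,interpolation=cv2.INTER_CUBIC))
E
```

```text
time_s: 2.55
eef_pos: [456.9, 313.6, 202.0]
ee_rot: [-0.0, 1.0, -0.031, -0.0]
force: [1.2, -1.1, -0.3]
grip_width: 0.999
grip_force: 0.0
[456.9202809  313.60909312 201.9786848 ]
```

View pics/w2.png

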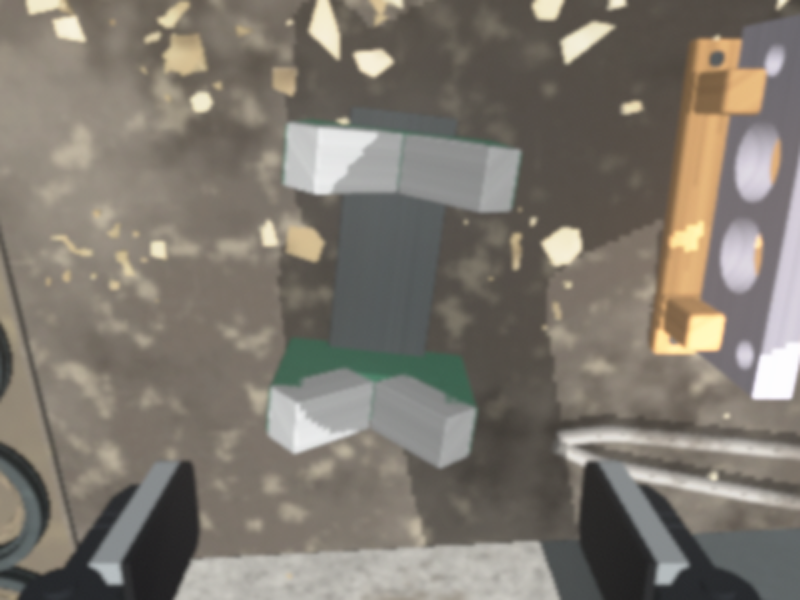

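The vee seen from above: the bottom line is at (402,133)-(400,193) on the far block and (373,380)-(371,428) on the near one. The flank tops are near (317,125)/(490,145).

```bash
python3 - <<'E'
from h import *
np.set_printoptions(precision=1,suppress=True)
K=eyes.calibration('wrist'); T=np.load('pics/w2T.npy')@K['mount']
W=lambda u,v,z: ray(K,T,80+u/2,40+v/2,z)
print('vee50',[W(*p,50) for p in[(402,133),(400,193),(373,380),(371,428)]])
L=[W(*p,81) for p in[(315,125),(320,194),(445,403),(438,465)]];print(L)
print([W(*p,81) for p in [(287,123),(284,187),(268,385),(267,435),(520,150),(515,212),(475,407),(470,455),(490,145),(482,210)]])
s=sense(); print(togo(s,[487.4,146.6,74-5],-0.072))
E
```

```text
vee50 [array([528.9, 301.8,  50. ]), array([504.9, 304. ,  50. ]), array([421.1, 321. ,  50. ]), array([396.8, 323.6,  50. ])]
[array([534.7, 333.5,  81. ]), array([510.1, 334. ,  81. ]), array([422. , 290.4,  81. ]), array([393.2, 294.4,  81. ])]
[array([536. , 343.6,  81. ]), array([513.5, 347.1,  81. ]), array([434.5, 362.5,  81. ]), array([411.8, 365.6,  81. ]), array([521.5, 259.7,  81. ]), array([499. , 261.5,  81. ]), array([419.5, 278.1,  81. ]), array([397.2, 280.6,  81. ]), array([523.9, 270.6,  81. ]), array([500.5, 273.9,  81. ])]
(array([0. , 0.2, 0.1]), array([0., 0., 0.]))
```

```bash
python3 -m jog '[[0.0102,0.0412,0.01,0,0,0.01,0.0854],[0.0102,0.0412,0.01,0,0,0,0.0854],[0.0102,0.0412,0.01,0,0,0,0.0854],[0.0102,0.0412,0.01,0,0,0,0.0854],[0,0,0.03,0,0,0,0.05]]'; python3 -m jog '[[0,0,0,0,0,0,0.05]]'; python3 - <<'E'
from h import *
s=sense(); print(togo(s,[487.4,146.6,51],-0.072), s['eef_pos'])
print(fixed('scene',168,244,72))
import cv2
a=eyes.capture("wrist"); np.save("pics/w3T.npy",toolT(s)); cv2.imwrite("pics/w3.png",a[:,:,::-1])
E
```

```text
time_s: 3.1
eef_pos: [488.2, 137.4, 133.7]
ee_rot: [0.0, 0.999, -0.042, 0.003]
force: [1.0, 1.2, -1.0]
grip_width: 0.858
grip_force: 0.0
time_s: 3.2
eef_pos: [484.5, 140.3, 129.7]
ee_rot: [0.0, 0.999, -0.041, -0.003]
force: [-0.7, 1.1, 0.3]
grip_width: 0.691
grip_force: 0.0
(array([ 0.0029, -0.0066,  0.0787]), array([ 0.0009,  0.0061, -0.0092])) [484.51173052 140.31619599 129.69205674]
[737.56554541 285.55239476  72.        ]
```

View pics/w3.png

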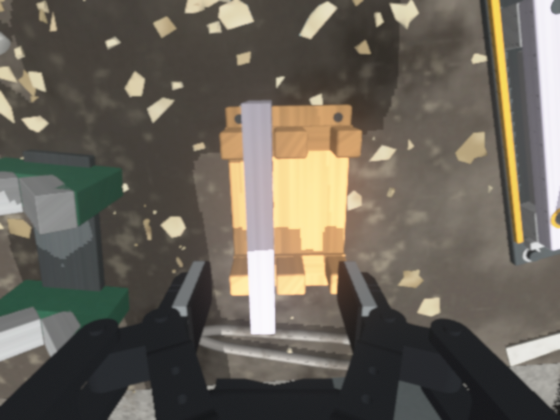

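The plate's top edge has corners (242,101),(271,101),(274,333),(250,333), between the fingers and left of centre.

```bash
python3 - <<'E'
from h import *
K=eyes.calibration('wrist'); T=np.load('pics/w3T.npy')@K['mount']
P=np.array([ray(K,T,*p,74) for p in[(242,101),(271,101),(274,333),(250,333)]]);print(P.round(1),P.mean(0))
d=P[0]+P[1]-P[2]-P[3];y=np.arctan2(d[1],d[0]);print(y)
c=P.mean(0)
s=sense(); print(togo(s,[c[0],c[1],51],y))
E
```

```text
[[564.2 149.1  74. ]
 [563.  133.7  74. ]
 [412.8 144.3  74. ]
 [414.1 160.5  74. ]] [488.53227954 146.9058677   74.        ]
-0.07280816976128522
(array([ 0.003 , -0.0058,  0.0806]), array([ 0.0004,  0.0032, -0.0073]))
```

```bash
python3 -m jog '[[0.003,-0.006,0.02,0,0,-0.007,0.05],[0,0,0.02,0,0,0,0.05],[0,0,0.02,0,0,0,0.05],[0,0,0.019,0,0,0,0.05],[0,0,0,0,0,0,0.05]]' 60; python3 -m jog '[[0,0,0,0,0,0,0.0],[0,0,0,0,0,0,0.0],[0,0,0,0,0,0,0.0],[0,0,0,0,0,0,0.0],[0,0,0,0,0,0,0.0]]' 60
```

```text
time_s: 3.75
eef_pos: [488.9, 148.5, 52.7]
ee_rot: [0.0, 0.999, -0.036, -0.001]
force: [-0.1, -0.5, 0.7]
grip_width: 0.584
grip_force: 0.0
time_s: 4.25
eef_pos: [490.4, 148.3, 54.9]
ee_rot: [-0.0, 0.999, -0.036, 0.001]
force: [-1.2, 0.8, 7.1]
grip_width: 0.18
grip_force: 58.6
```

```bash
python3 -m jog '[[0,0,-0.03,0,0,0,0.0],[0,0,-0.04,0,0,0,0.0],[0,0,-0.04,0,0,0,0.0],[0,0,-0.02,0,0,0.106,0.0],[0,0,0,0,0,0,0.0]]'; python3 - <<'E'
from h import *
s=sense(); print(togo(s,[467.2,335.6,180],-0.178), s['eef_pos'],s['grip_width'],s['joints'])
E
```

```text
time_s: 4.75
eef_pos: [490.6, 148.2, 186.1]
ee_rot: [-0.0, 0.996, -0.09, 0.003]
force: [0.7, -0.5, -4.5]
grip_width: 0.177
grip_force: 59.7
(array([-0.0566, -0.1802,  0.0061]), array([-0.0014, -0.0055, -0.002 ])) [490.56446879 148.20191921 186.13485172] 0.17679009383767627 [ 6.44546324e-02  3.34230383e-01  1.62171237e+00 -1.36498030e-05
  1.17997916e+00  1.81523259e+00]
```

```bash
python3 -m jog '[[-0.0113,-0.036,0,0,0,0,0.0],[-0.0113,-0.036,0,0,0,0,0.0],[-0.0113,-0.036,0,0,0,0,0.0],[-0.0113,-0.036,0,0,0,0,0.0],[-0.0113,-0.036,0,0,0,0,0.0]]'; python3 -m jog '[[0,0,0,-0.131,0,0,0.0],[0,0,0,-0.131,0,0,0.0],[0,0,0,-0.131,0,0,0.0],[0,0,0,-0.131,0,0,0.0],[0,0,0,-0.131,0,0,0.0]]'; python3 -m jog '[[0,0,0,-0.131,0,0,0.0],[0,0,0,0,0,0,0.0],[0,0,0,0,0,0,0.0]]';  python3 - <<'E'
from h import *
s=sense(); Rt=R.from_euler('z',-.178)*R.from_euler('x',-np.pi/4)*R.from_euler('x',np.pi)
print(togo(s,[467.2,335.6,84.8],Rt=Rt), s['eef_pos'],s['grip_width'],s['joints'])
E
```

```text
time_s: 5.25
eef_pos: [465.0, 336.5, 181.3]
ee_rot: [0.001, 0.996, -0.088, -0.001]
force: [1.6, -0.6, -3.9]
grip_width: 0.175
grip_force: 59.8
time_s: 5.75
eef_pos: [465.7, 335.5, 181.7]
ee_rot: [0.323, 0.942, -0.083, -0.03]
force: [0.3, 0.1, -4.5]
grip_width: 0.179
grip_force: 60.2
time_s: 6.05
eef_pos: [465.9, 335.3, 181.6]
ee_rot: [0.38, 0.921, -0.081, -0.035]
force: [0.3, 0.8, -3.6]
grip_width: 0.177
grip_force: 60.3
(array([ 0.0015, -0.0687,  0.0682]), array([-0.0013,  0.0016,  0.0025])) [465.9270817  335.30321092 181.62718487] 0.1770310415264269 [ 0.62862908  0.83478689  0.99992901 -0.53800734  1.88447135  2.36133915]
```

```bash
python3 -m jog '[[0.0015,-0.015,0.015,0,0,0,0.0],[0,-0.018,0.018,0,0,0,0.0],[0,-0.018,0.018,0,0,0,0.0],[0,-0.009,0.009,0,0,0,0.0],[0,-0.002,0.002,0,0,0,0.0]]'; python3 -m jog '[[0,-0.001,0.001,0,0,0,0.0],[0,-0.001,0.001,0,0,0,0.0],[0,-0.0005,0.0005,0,0,0,0.0]]'
```

```text
time_s: 6.55
eef_pos: [467.4, 334.4, 95.0]
ee_rot: [0.381, 0.92, -0.083, -0.035]
force: [0.5, -0.3, -3.3]
grip_width: 0.174
grip_force: 60.2
time_s: 6.85
eef_pos: [467.8, 335.1, 92.9]
ee_rot: [0.381, 0.92, -0.083, -0.034]
force: [-0.7, 0.5, -3.8]
grip_width: 0.175
grip_force: 60.2
```

```bash
python3 -m jog '[[0,-0.0015,0.0015,0,0,0,0.0],[0,-0.0015,0.0015,0,0,0,0.0],[0,0,0,0,0,0,0.0]]'; python3 -m jog '[[0,-0.001,0.001,0,0,0,0.0],[0,0,0,0,0,0,0.0]]'; python3 -m jog '[[0,-0.001,0.001,0,0,0,0.0],[0,0,0,0,0,0,0.0]]'
```

```text
time_s: 7.15
eef_pos: [467.5, 335.0, 87.6]
ee_rot: [0.381, 0.92, -0.083, -0.034]
force: [0.2, 0.5, -2.4]
grip_width: 0.179
grip_force: 60.4
time_s: 7.35
eef_pos: [467.6, 335.2, 87.0]
ee_rot: [0.381, 0.92, -0.083, -0.034]
force: [-1.1, 2.0, 0.6]
grip_width: 0.177
grip_force: 60.9
time_s: 7.55
eef_pos: [467.7, 335.4, 86.7]
ee_rot: [0.381, 0.92, -0.083, -0.033]
force: [-0.8, 5.1, 8.1]
grip_width: 0.175
grip_force: 62.0
```

```bash
python3 -m jog '[[0,0,0,0,0,0,0.035],[0,0,0,0,0,0,0.035],[0,0,0,0,0,0,0.035],[0,0,0,0,0,0,0.035]]'; python3 -m jog '[[0,0,-0.01,0,0,0,0.035],[0,0,-0.02,0,0,0,0.035],[0,0,-0.02,0,0,0,0.035],[0,0,-0.04,0,0,0,0.0854],[0,0,-0.03,0,0,0,0.0854]]'; python3 -m jog '[[0,0,0,0.149,0,0,0.0854],[0,0,0,0.149,0,0,0.0854],[0,0,0,0.149,0,0,0.0854],[0,0,0,0.149,0,0,0.0854],[0,0,0,0.149,0,0,0.0854]]'
python3 - <<'E'
from h import *
s=sense(); Rt=R.from_euler('z',-.178)*R.from_euler('x',np.pi/4)*R.from_euler('x',np.pi)
print(togo(s,[465.8,328,77],Rt=Rt), s['eef_pos'],s['joints'])
print(Rt.as_matrix()[:,2])
import cv2
a=eyes.capture("wrist"); np.save("pics/w4T.npy",toolT(s)); cv2.imwrite("pics/w4.png",a[:,:,::-1])
E
```

```text
time_s: 7.95
eef_pos: [467.5, 334.8, 84.9]
ee_rot: [0.382, 0.92, -0.083, -0.034]
force: [-0.8, 0.1, 0.3]
grip_width: 0.412
grip_force: 0.0
time_s: 8.45
eef_pos: [482.5, 419.9, 172.1]
ee_rot: [0.381, 0.92, -0.083, -0.034]
force: [0.5, -0.2, 0.4]
grip_width: 0.737
grip_force: 0.0
time_s: 8.95
eef_pos: [482.9, 419.1, 171.4]
ee_rot: [0.017, 0.996, -0.089, -0.0]
force: [0.6, 0.6, -0.7]
grip_width: 1.0
grip_force: 0.0
(array([-0.0008,  0.0895,  0.0975]), array([ 8.191e-01, -2.600e-03, -2.000e-04])) [482.87547903 419.12486924 171.40018165] [ 0.5423375   0.63542436  1.19295729 -0.02757974  1.33391306  2.29901722]
[ 0.12520141  0.69593434 -0.70710678]
```

View pics/w4.png

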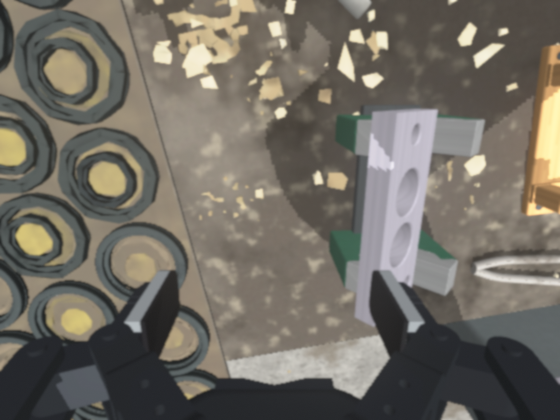

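The plate lies properly in the vee blocks: its face is on the +y flank, its far end is at about (420,108) and its near end at about (375,320).

```bash
python3 -m jog '[[0,0,-0.01,0.1365,0,0,0.0854],[0,0,-0.01,0.1365,0,0,0.0854],[0,0,-0.01,0.1365,0,0,0.0854],[0,0,-0.01,0.1365,0,0,0.0854],[0,0,-0.01,0.1365,0,0,0.0854]]'; python3 -m jog '[[0,0,-0.02,0.1365,0,0,0.0854],[0,0,-0.035,0,0,0,0.0854],[0,0.03,-0.03,0,0,0,0.0854],[0,0.044,0,0,0,0,0.0854],[0,0.03,0,0,0,0,0.0854]]'; python3 -m jog '[[0,0,0,0,0,0,0.0854]]'
python3 - <<'E'
from h import *
s=sense(); Rt=R.from_euler('z',-.178)*R.from_euler('x',np.pi/4)*R.from_euler('x',np.pi)
print(togo(s,[465.8,328,77],Rt=Rt), s['eef_pos'],s['joints'])
import cv2
a=eyes.capture("wrist"); np.save("pics/w5T.npy",toolT(s)); cv2.imwrite("pics/w5.png",a[:,:,::-1])
E
```

```text
time_s: 9.5
eef_pos: [481.0, 407.7, 219.4]
ee_rot: [-0.317, 0.944, -0.084, 0.029]
force: [-0.2, 0.4, 0.4]
grip_width: 0.999
grip_force: 0.0
time_s: 10.0
eef_pos: [457.0, 276.6, 206.8]
ee_rot: [-0.378, 0.922, -0.082, 0.034]
force: [0.2, 0.4, -0.7]
grip_width: 0.999
grip_force: 0.0
time_s: 10.1
eef_pos: [456.8, 276.4, 205.3]
ee_rot: [-0.377, 0.922, -0.084, 0.032]
force: [0.2, 0.2, 0.3]
grip_width: 1.0
grip_force: 0.0
(array([0.0002, 0.0526, 0.1282]), array([ 0.0084,  0.0015, -0.0039])) [456.75697321 276.38464902 205.33392823] [-0.02012451  0.25412821  1.88425674  0.90614251  1.07585828  1.24793962]
```

View pics/w5.png

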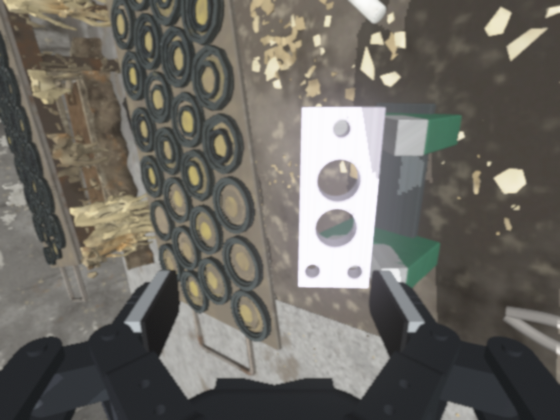

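The plate is seen square on, with its holes at (341,128), (313,271) and (354,271) and the two-hole end toward the base.

```bash
python3 - <<'E'
from h import *
K=eyes.calibration('wrist'); M=K['mount']
P=np.array([ray(K,M,*p,120) for p in[(341,128),(313,271),(354,271)]]);print(P.round(1))
m=(P[1]+P[2])/2; c=(P[0]+m)/2; d=P[0]-m; print('centre',c,'len',np.hypot(*d[:2]),np.hypot(*(P[1]-P[2])[:2]),'ang',np.arctan2(d[1],d[0]))
E
```

```text
[[ 58.6  50.9 120. ]
 [-61.   34.8 120. ]
 [-61.   69.8 120. ]]
centre [ -1.22095128  51.60932212 120.        ] len 119.59068513485892 35.022540697756845 ang -0.011249923192097519
```

```bash
python3 -m jog '[[-0.001,0.026,0,0.005,0,-0.008,0.0854],[0,0.026,0.015,0,0,0,0.0854],[0,0,0.04,0,0,0,0.0854],[0,0,0.035,0,0,0,0.0854],[0,0,0.03,0,0,0,0.0854]]' 40; python3 -m jog '[[0,0,0.02,0,0,0,0.0854],[0,0,0,0,0,0,0.0854],[0,0,0,0,0,0,0.0854]]'; python3 -m jog '[[0,0,0,0,0,0,0.05],[0,0,0,0,0,0,0.05],[0,0,0,0,0,0,0.05],[0,0,0,0,0,0,0.05]]' 40;  python3 -m jog '[[0,0,0,0,0,0,0.04],[0,0,0,0,0,0,0.04]]' 80
```

```text
time_s: 10.65
eef_pos: [465.7, 327.3, 85.3]
ee_rot: [-0.38, 0.921, -0.078, 0.036]
force: [0.1, -0.1, 1.2]
grip_width: 1.0
grip_force: 0.0
time_s: 10.95
eef_pos: [467.8, 339.7, 72.1]
ee_rot: [-0.38, 0.921, -0.078, 0.036]
force: [-0.4, -0.0, 0.0]
grip_width: 1.0
grip_force: 0.0
time_s: 11.35
eef_pos: [468.0, 338.3, 72.1]
ee_rot: [-0.38, 0.921, -0.079, 0.036]
force: [-1.8, -6.5, 6.2]
grip_width: 0.693
grip_force: 42.2
time_s: 11.55
eef_pos: [467.9, 338.2, 72.2]
ee_rot: [-0.38, 0.921, -0.079, 0.036]
force: [-4.1, -9.7, 9.1]
grip_width: 0.688
grip_force: 82.3
```

```bash
python3 -m jog '[[0,-0.01,-0.01,0,0,0,0.04],[0,-0.025,-0.025,0,0,0,0.04],[0,-0.025,-0.025,0,0,0,0.04],[0,-0.025,-0.025,-0.13,0,0,0.04],[0,0,0,-0.13,0,0,0.04]]' 80; python3 -m jog '[[0,0,0,-0.13,0,0,0.04],[0,0,0,-0.13,0,0,0.04],[0,0,0,-0.13,0,0,0.04],[0,0,0,-0.13,0,0,0.04],[0,0,0,0,0,0,0.04]]'
python3 - <<'E'
from h import *
s=sense()
print(togo(s,[535,38,200],0.262), s['eef_pos'],s['joints'],s['grip_width'])
E
```

```text
time_s: 12.05
eef_pos: [467.9, 338.8, 187.8]
ee_rot: [-0.268, 0.959, -0.082, 0.027]
force: [-0.4, 1.3, -4.7]
grip_width: 0.685
grip_force: 87.8
time_s: 12.55
eef_pos: [466.2, 341.2, 183.9]
ee_rot: [-0.014, 0.996, -0.083, 0.003]
force: [-0.3, -0.2, -4.7]
grip_width: 0.682
grip_force: 87.9
(array([ 0.1184,  0.287 , -0.0237]), array([-0.0265, -0.0086, -0.4291])) [466.15576325 341.18849939 183.90771677] [0.41987743 0.46527598 1.43476938 0.02274203 1.22406284 2.15027527] 0.6817817236598365
```

```bash
python3 -m jog '[[0.017,0.041,-0.004,-0.027,-0.008,0,0.04],[0.017,0.041,-0.004,0,0,0,0.04],[0.017,0.041,-0.004,0,0,0,0.04],[0.017,0.041,-0.004,0,0,0,0.04],[0.017,0.041,-0.004,0,0,0,0.04]]'; python3 -m jog '[[0.017,0.041,-0.004,0,0,-0.143,0.04],[0.017,0.041,0,0,0,-0.143,0.04],[0,0,0,0,0,-0.143,0.04],[0,0,0,0,0,0,0.04],[0,0,0,0,0,0,0.04]]'
python3 - <<'E'
from h import *
import cv2
s=sense()
print(togo(s,[528.7,-62.9,150],0.262), s['eef_pos'])
a=eyes.capture("wrist"); np.save("pics/w6T.npy",toolT(s)); cv2.imwrite("pics/w6.png",a[:,:,::-1])
K=eyes.calibration('wrist'); T=np.linalg.inv(toolT(s)@K['mount'])
for p in [(587,-50,84),(467,-63,84),(476,-96,84),(587,-50,42),(467,-63,42),(476,-96,42)]:
    c=T@[*p,1]; print(p,(c[:2]/c[2]*K['fx']+[K['cx'],K['cy']]).round(0))
E
```

```text
time_s: 13.05
eef_pos: [515.3, 121.1, 202.1]
ee_rot: [-0.003, 0.996, -0.085, -0.002]
force: [1.3, 0.2, -4.0]
grip_width: 0.683
grip_force: 88.0
time_s: 13.55
eef_pos: [540.6, 39.8, 205.5]
ee_rot: [-0.003, 0.992, 0.126, -0.002]
force: [0.4, -0.4, -4.0]
grip_width: 0.688
grip_force: 88.2
(array([-0.037 ,  0.0968,  0.0551]), array([-0.0058,  0.0034, -0.0098])) [540.62630673  39.77426178 205.52457571]
(587, -50, 84) [400. 174.]
(467, -63, 84) [364. 306.]
(476, -96, 84) [402. 305.]
(587, -50, 42) [383. 163.]
(467, -63, 42) [353. 280.]
(476, -96, 42) [388. 280.]
```

```bash
python3 - <<'E'
import cv2
a=cv2.imread("pics/w6.png")[130:330,320:480]; cv2.imwrite("pics/w6c.png",cv2.resize(a,None,fx=3,fy=3,interpolation=cv2.INTER_CUBIC))
E
```

```text
(no output)
```

View pics/w6c.png

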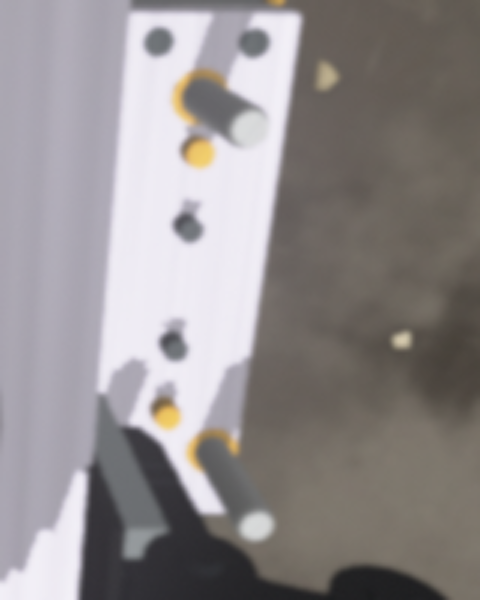

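The crop shows the pillar tops at (249,127), which is P3, and (257,526), which is P2. The four knock-out pins run from (200,151) to (166,414).

```bash
python3 - <<'E'
from h import *
K=eyes.calibration('wrist'); T=np.load('pics/w6T.npy')@K['mount']
W=lambda x,y,z: ray(K,T,320+x/3,130+y/3,z)
P3=W(249,127,84);P2=W(257,526,84);print(P3,P2)
d=(P3-P2)[:2]; yaw=np.arctan2(d[1],d[0])-np.arctan2(18,120); print('len',np.hypot(*d),'(121.3) yaw',yaw)
m=(P3+P2)[:2]/2; c=m+[-9*np.sin(yaw)*1,9*np.cos(yaw)]; print('centre',c)
pins=np.array([W(*p,48)[:2] for p in[(200,151),(188,229),(174,347),(166,414)]]); print(pins,pins.mean(0),np.arctan2(*(pins[0]-pins[3])[::-1]),np.hypot(*(pins[0]-pins[3])))
e=[W(302,15,42),W(242,430,42)];print(e,np.arctan2(*(e[0]-e[1])[1::-1]))
E
```

```text
[589.11314989 -51.77344866  84.        ] [476.7529366  -98.71703707  84.        ]
len 121.77240254417639 (121.3) yaw 0.24686260925843878
centre [530.73377724 -66.51808817]
[[574.01623875 -56.09052085]
 [550.13164042 -61.24146702]
 [511.81618711 -70.84573566]
 [488.59406603 -76.64970134]] [531.13953308 -66.20685622] 0.23618532316731833 87.86141072100294
[array([618.50807721, -72.54589233,  42.        ]), array([ 486.54578847, -105.93475114,   42.        ])] 0.24781728444162202
```

```bash
python3 -m jog '[[-0.009,0.025,0.01,-0.005,0.003,0.01,0.04],[-0.009,0.025,0.02,0,0,0,0.04],[-0.009,0.025,0.03,0,0,0,0.04],[-0.008,0.025,0.02,0,0,0,0.04],[0,0,0.01,0,0,0,0.04]]'; python3 -m jog '[[0,0,0,0,0,0,0.04],[0,0,0,0,0,0,0.04]]'
python3 - <<'E'
from h import *
s=sense()
print(togo(s,[530.3,-65.3,105],0.248), s['eef_pos'],s['force'],s['wrist_torque'])
E
```

```text
time_s: 14.1
eef_pos: [530.9, -67.4, 114.1]
ee_rot: [0.0, 0.993, 0.121, -0.001]
force: [0.5, 1.4, -4.1]
grip_width: 0.686
grip_force: 88.2
time_s: 14.3
eef_pos: [532.1, -65.0, 116.5]
ee_rot: [0.0, 0.992, 0.123, 0.0]
force: [0.1, -0.0, -3.7]
grip_width: 0.689
grip_force: 88.1
(array([-0.0018, -0.0001,  0.0115]), array([ 0.001 , -0.0001, -0.0015])) [532.09328899 -64.95414573 116.48611732] [ 1.07570964e-01 -1.60302867e-03 -3.71578361e+00] [-0.00340685 -0.02410976  0.03587536]
```

```bash
python3 -m jog '[[-0.0015,0,0.015,0,0,0,0.04],[0,0,0.013,0,0,0,0.04],[0,0,0.002,0,0,0,0.04],[0,0,0,0,0,0,0.04]]'; python3 -m jog '[[0,0,0.002,0,0,0,0.04],[0,0,0.002,0,0,0,0.04]]';python3 -m jog '[[0,0,0.002,0,0,0,0.04],[0,0,0,0,0,0,0.04]]';python3 - <<'E'
from h import *
s=sense()
print(togo(s,[530.3,-65.3,80],0.248), s['wrist_torque'])
E
```

```text
time_s: 14.7
eef_pos: [530.4, -66.0, 85.9]
ee_rot: [0.0, 0.992, 0.123, -0.0]
force: [0.1, 1.1, -3.2]
grip_width: 0.688
grip_force: 88.1
time_s: 14.9
eef_pos: [530.8, -66.4, 82.7]
ee_rot: [0.001, 0.992, 0.123, 0.0]
force: [-6.8, 2.3, 21.1]
grip_width: 0.684
grip_force: 91.1
time_s: 15.1
eef_pos: [531.4, -66.3, 82.6]
ee_rot: [0.001, 0.992, 0.123, 0.001]
force: [-5.2, 4.1, 20.0]
grip_width: 0.684
grip_force: 91.0
(array([-0.0009, -0.0013,  0.0026]), array([ 0.0023, -0.0024, -0.0018])) [0.88317572 0.96680282 0.07164314]
```

```bash
python3 -m jog '[[0,0,-0.002,0,0,0,0.04],[0,0,-0.002,0,0,0,0.04]]'; python3 - <<'E'
from h import *
import cv2
s=sense(); a=eyes.capture("wrist"); cv2.imwrite("pics/w7.png",a[:,:,::-1]); print(s['eef_pos'],s['force'],s['wrist_torque'])
K=eyes.calibration('wrist'); M=np.linalg.inv(K['mount'])
def pr(p): c=M@[*p,1]; return (c[:2]/c[2]*K['fx']+[K['cx'],K['cy']]).round(1)
for p in [(60,0,-18.8),(60,0,-2.8),(66.5,0,-18.8),(-60,18,-18.8),(-60,-18,-18.8)]: print(p,pr(p))
g=a.mean(2).astype(int); u,v=pr((60,0,-18.8)).astype(int)
print(u,v); print('\n'.join(' '.join('%3d'%x for x in r) for r in g[v-26:v+28:2,u-28:u+30:2]))
E
```

```text
time_s: 15.3
eef_pos: [530.4, -66.4, 84.2]
ee_rot: [0.001, 0.992, 0.123, -0.0]
force: [-0.1, 0.1, -3.7]
grip_width: 0.687
grip_force: 88.2
[530.38435647 -66.39043176  84.15273566] [-0.08896673  0.13786079 -3.68765124] [-0.00219663  0.02445886  0.0107375 ]
(60, 0, -18.8) [268.2 162.9]
(60, 0, -2.8) [268.9 154.6]
(66.5, 0, -18.8) [268.1 143.7]
(-60, 18, -18.8) [309.  423.3]
(-60, -18, -18.8) [229.9 423.3]
268 162
175 174 173 173 175 175 174 174 175 176 177 174 171 170 170 172 174 175 175 174 172 171 174 176 176 175 175 176 178
174 174 174 174 175 175 174 174 175 177 177 174 171 170 170 172 174 174 174 175 172 171 174 176 176 175 175 176 177
174 173 173 173 175 174 174 174 175 176 177 174 172 170 170 172 174 175 175 174 172 172 175 176 176 175 174 176 177
174 173 173 173 174 175 174 175 176 177 176 174 172 170 170 172 173 174 175 174 172 172 174 176 176 175 174 176 177
174 173 174 173 175 175 174 175 176 177 176 174 171 170 170 172 173 175 175 174 172 171 174 177 176 175 174 176 177
174 173 173 173 174 175 174 174 176 176 176 174 171 170 170 172 173 174 175 174 173 172 175 176 176 175 1
[... 1746 characters left out ...]
 174
176 174 173 173 173 174 174 174 174 155 136 135 135 136 137 144 149 150 143 132 121 116 114 113 115 134 148 168 176
176 174 173 173 174 173 173 174 177 173 148 135 135 134 134 132 131 128 125 121 117 116 116 116 128 146 156 173 176
176 174 173 173 174 174 173 173 176 178 168 144 135 134 133 132 130 128 125 122 119 117 118 129 147 155 167 175 175
177 175 173 173 173 174 174 174 175 178 179 170 151 139 134 131 129 127 124 121 119 125 138 152 158 167 173 175 176
176 175 173 173 174 174 174 173 175 176 178 177 172 161 149 140 134 131 130 131 139 151 160 162 169 174 174 175 176
176 174 173 173 174 174 173 173 174 176 176 176 174 171 169 166 164 162 161 160 161 164 168 173 175 174 174 176 176
```

```bash
python3 -m jog '[[0.0027,-0.0018,0,0,0,0,0.04],[0,0,0.001,0,0,0,0.04],[0,0,0.002,0,0,0,0.04]]';python3 -m jog '[[0,0,0.002,0,0,0,0.04],[0,0,0,0,0,0,0.04]]'; python3 - <<'E'
from h import *
s=sense(); print(s['wrist_torque'],togo(s,[530.3,-65.3,80],0.248))
E
```

```text
time_s: 15.65
eef_pos: [532.7, -63.8, 80.7]
ee_rot: [0.0, 0.992, 0.123, -0.0]
force: [1.8, 1.2, -1.9]
grip_width: 0.685
grip_force: 88.3
time_s: 15.85
eef_pos: [532.7, -63.8, 78.6]
ee_rot: [0.0, 0.992, 0.123, -0.0]
force: [2.5, 2.4, -3.9]
grip_width: 0.688
grip_force: 88.2
[ 0.31023165 -0.51204139 -0.08209166] (array([-0.0027,  0.0008, -0.0014]), array([ 0.0008,  0.0003, -0.002 ]))
```

```bash
python3 -m jog '[[0.0005,-0.0003,0.003,0,0,0,0.04],[0,0,0.003,0,0,0,0.04]]';python3 -m jog '[[0,0,0.003,0,0,0,0.04],[0,0,0.003,0,0,0,0.04]]'; python3 - <<'E'
from h import *
s=sense(); print(s['wrist_torque'],togo(s,[530.3,-65.3,80],0.248))
E
```

```text
time_s: 16.05
eef_pos: [532.8, -63.6, 72.5]
ee_rot: [0.001, 0.992, 0.123, -0.001]
force: [0.6, 0.4, -3.4]
grip_width: 0.688
grip_force: 88.3
time_s: 16.25
eef_pos: [532.8, -63.6, 66.5]
ee_rot: [0.001, 0.992, 0.123, -0.0]
force: [0.8, 0.1, -3.3]
grip_width: 0.687
grip_force: 88.3
[ 0.03556847 -0.1725646   0.01116067] (array([-0.0028,  0.001 , -0.0135]), array([ 0.0009,  0.0011, -0.0018]))
```

```bash
python3 -m jog '[[0,0,0.004,0,0,0,0.04],[0,0,0.004,0,0,0,0.04],[0,0,0.004,0,0,0,0.04],[0,0,0.003,0,0,0,0.04]]';python3 -m jog '[[0,0,0.002,0,0,0,0.04],[0,0,0.002,0,0,0,0.04]]'; python3 -m jog '[[0,0,0.002,0,0,0,0.04],[0,0,0.002,0,0,0,0.04]]'
```

```text
time_s: 16.65
eef_pos: [532.8, -63.6, 51.4]
ee_rot: [0.0, 0.992, 0.123, -0.001]
force: [0.8, 0.2, -2.9]
grip_width: 0.688
grip_force: 88.3
time_s: 16.85
eef_pos: [532.9, -63.6, 47.8]
ee_rot: [0.001, 0.992, 0.123, -0.0]
force: [-3.3, 0.5, 5.5]
grip_width: 0.687
grip_force: 89.2
time_s: 17.05
eef_pos: [532.9, -63.6, 44.4]
ee_rot: [0.001, 0.992, 0.123, -0.0]
force: [-4.2, 0.4, 6.1]
grip_width: 0.69
grip_force: 89.3
```

```bash
python3 -m jog '[[0,0,0.0015,0,0,0,0.04],[0,0,0.0015,0,0,0,0.04]]';python3 -m jog '[[0,0,0.001,0,0,0,0.04],[0,0,0.001,0,0,0,0.04]]'; python3 -m jog '[[0,0,0.0005,0,0,0,0.04],[0,0,0.0005,0,0,0,0.04]]'
```

```text
time_s: 17.25
eef_pos: [532.9, -63.6, 41.5]
ee_rot: [0.001, 0.992, 0.123, -0.0]
force: [-4.0, 0.5, 5.3]
grip_width: 0.689
grip_force: 89.3
time_s: 17.45
eef_pos: [533.5, -63.5, 41.0]
ee_rot: [0.001, 0.992, 0.123, 0.0]
force: [-7.9, 5.1, 28.3]
grip_width: 0.687
grip_force: 91.8
time_s: 17.65
eef_pos: [534.0, -63.3, 40.9]
ee_rot: [0.001, 0.992, 0.123, 0.001]
force: [-7.3, 4.5, 31.7]
grip_width: 0.69
grip_force: 92.4
```

```bash
python3 -m jog '[[0,0,0.001,0,0,0,0.04],[0,0,0,0,0,0,0.04]]'; python3 -m jog '[[0,0,-0.003,0,0,0,0.04],[0,0,0,0,0,0,0.0854],[0,0,0,0,0,0,0.0854],[0,0,0,0,0,0,0.0854],[0,0,0,0,0,0,0.0854]]'; python3 -m jog '[[0,0,-0.01,0,0,0,0.0854],[0,0,-0.03,0,0,0,0.0854],[0,0,-0.04,0,0,0,0.0854],[0,0,-0.04,0,0,0,0.0854],[0,0,0,0,0,0,0.0854]]'; python3 - <<'E'
from h import *
import cv2
s=sense(); print(togo(s,[486,-338.5,100],-0.337))
for n in('wrist','side','scene'): cv2.imwrite(f"pics/a_{n}.png",eyes.capture(n)[:,:,::-1])
a=cv2.imread("pics/a_wrist.png"); np.save("pics/aT.npy",toolT(s))
E
```

```text
time_s: 17.85
eef_pos: [534.7, -63.2, 40.9]
ee_rot: [0.001, 0.992, 0.123, 0.002]
force: [-7.6, 7.5, 35.4]
grip_width: 0.682
grip_force: 92.8
time_s: 18.35
eef_pos: [532.7, -63.7, 39.5]
ee_rot: [0.0, 0.992, 0.123, -0.001]
force: [-0.7, 0.7, -1.0]
grip_width: 0.994
grip_force: 0.0
time_s: 18.85
eef_pos: [535.1, -64.1, 165.7]
ee_rot: [0.003, 0.992, 0.123, 0.004]
force: [0.5, -0.2, -1.1]
grip_width: 0.998
grip_force: 0.0
(array([-0.115 ,  0.2537,  0.0665]), array([ 0.0042, -0.0092,  0.5834]))
```

```bash
python3 -m jog '[[-0.0192,0.0423,0,0.004,-0.008,0,0.0854],[-0.0192,0.0423,0,0,0,0,0.0854],[-0.0192,0.0423,0,0,0,0,0.0854],[-0.0192,0.0423,0,0,0,0,0.0854],[-0.0192,0.0423,0,0,0,0,0.0854]]'; python3 -m jog '[[-0.0192,0.0423,0,0,0,0.146,0.0854],[0,0,0.0,0,0,0.146,0.0854],[0,0,0,0,0,0.146,0.0854],[0,0,0,0,0,0.146,0.0854],[0,0,0,0,0,0,0.0854]]'; python3 - <<'E'
from h import *
import cv2
s=sense(); print(s['eef_pos'],togo(s,[486,-338.5,30],-0.337))
a=eyes.capture('wrist'); cv2.imwrite("pics/b_wrist.png",a[:,:,::-1]); np.save("pics/bT.npy",toolT(s))
K=eyes.calibration('wrist'); T=toolT(s)@K['mount']; Ti=np.linalg.inv(T)
c,sn=np.cos(-.337),np.sin(-.337)
def pr(x,y,z): q=Ti@[486+c*x-sn*y,-338.5+sn*x+c*y,z,1]; return (q[:2]/q[2]*K['fx']+[K['cx'],K['cy']]).round(0)
print([pr(*p,14) for p in[(-75,-30),(-75,30),(75,30),(75,-30)]])
g=cv2.cvtColor(a,cv2.COLOR_RGB2GRAY); print('\n'.join(' '.join('%3d'%x for x in r) for r in g[60:390:11,150:420:9]))
E
```

```text
time_s: 19.5
eef_pos: [490.3, -293.4, 158.7]
ee_rot: [-0.002, 0.992, 0.123, -0.005]
force: [1.0, -0.1, 0.4]
grip_width: 1.0
grip_force: 0.0
time_s: 20.0
eef_pos: [482.6, -337.4, 158.7]
ee_rot: [-0.0, 0.986, -0.169, -0.006]
force: [-0.6, 0.2, 0.3]
grip_width: 1.003
grip_force: 0.0
[ 482.62981479 -337.3872016   158.7087824 ] (array([ 0.005 , -0.0002,  0.1287]), array([ 0.0011,  0.0115, -0.0022]))
[array([304., 266.]), array([240., 267.]), array([233.,  97.]), array([310.,  97.])]
216 167 174 238 165 114 113 112 111 108 108 106 107 127  79  74 107 105 106 117 120 122 124 132 133 131 124 119 112 105
233 219 208 238 229 114 112 111 112 108 108 107 116 126 103 105 107 110 110 115 120 122 130 131 127 125 118 111 106  81
190 117 115 238 238 117 114 110 109 108 100 101 103 110 124 101  99 108 111 115 120 125 125 127 125 119 111 109  96  76
190 114 114 122 238 178 114 111 107 104  78  76  76  74  86  73  78  85 128 130 132 124 128 127 128 124 118 117  79 100
235 114 115 114 187 237 113 112 113  99 119 117 117 116 117 117 116 117 122 131 132 133 128 128 127 129 125 117  76 156
231 158 122 120 1
[... 2282 characters left out ...]
  93  75  67 108  71 103  87  90 104 113 111 116 124 125 116 117 121 124 118 109  63  35  33  34 168
 26  31  54 100  73  60  95 121 125  93  83  79  75  85  90 106 117 129 124 120 114 125 126 127 113 125  34  32  40  40
 26  31  67  57  88 110 117  92  77  70  71  71  72  72  74  81  97 108 120 113 115 133 161 155 170 171 121  31  45  40
 36  57  75 117 120 104 103  95  72  71  71  70  71  72  73  75  98 160 156 157 161 155 159 159 166 161 171  42  40  37
 36  36 148 116 110 104 104  95  78  71  74  76  83  83 172 176 174 175 176 163 168 162 165 165 173 167  48  40  40  39
 37  36  36  98 101  99  98  86  44  47  46  59  82  86 179 174 157  81  51  51  55 156 155 166 163  86  41  40  43  38
```

```bash
python3 -m jog '[[0.005,0,0.03,0.001,0.0115,-0.002,0.072],[0,0,0.04,0,0,0,0.072],[0,0,0.04,0,0,0,0.072],[0,0,0.01,0,0,0,0.072],[0,0,0,0,0,0,0.072]]' 60; python3 -m jog '[[0,0,0.004,0,0,0,0.072],[0,0,0.004,0,0,0,0.072],[0,0,0,0,0,0,0.072]]'; python3 - <<'E'
from h import *
s=sense(); print(s['eef_pos'],togo(s,[486,-338.5,15],-0.337))
E
```

```text
time_s: 20.55
eef_pos: [487.2, -339.0, 39.0]
ee_rot: [-0.0, 0.986, -0.166, -0.0]
force: [0.1, -0.2, 0.2]
grip_width: 0.846
grip_force: 0.0
time_s: 20.85
eef_pos: [487.9, -339.7, 32.7]
ee_rot: [0.001, 0.986, -0.167, 0.002]
force: [0.2, 1.3, -0.3]
grip_width: 0.842
grip_force: 0.0
[ 487.93427075 -339.71253134   32.73262026] (array([-0.0023, -0.0005,  0.0177]), array([ 0.0019, -0.0034,  0.0017]))
```

```bash
python3 -m jog '[[-0.0015,0,0.008,0.0,-0.002,0,0.072],[0,0,0.008,0,0,0,0.072],[0,0,0.003,0,0,0,0.072],[0,0,0,0,0,0,0.072]]'; python3 -m jog '[[0,0,0.003,0,0,0,0.072],[0,0,0.002,0,0,0,0.072]]'; python3 -m jog '[[0,0,0.001,0,0,0,0.072],[0,0,0.001,0,0,0,0.072]]'
```

```text
time_s: 21.25
eef_pos: [486.0, -338.8, 12.3]
ee_rot: [0.0, 0.986, -0.167, -0.0]
force: [0.1, 0.6, -0.1]
grip_width: 0.844
grip_force: 0.0
time_s: 21.45
eef_pos: [486.4, -339.1, 8.0]
ee_rot: [0.001, 0.986, -0.167, 0.0]
force: [-0.1, 0.1, -0.2]
grip_width: 0.846
grip_force: 0.0
time_s: 21.65
eef_pos: [486.3, -339.1, 6.0]
ee_rot: [0.001, 0.986, -0.167, 0.0]
force: [-0.4, -0.4, 1.0]
grip_width: 0.846
grip_force: 0.0
```

```bash
python3 -m jog '[[0,0,0.001,0,0,0,0.072],[0,0,0.0005,0,0,0,0.072]]'; python3 -m jog '[[0,0,0.001,0,0,0,0.072],[0,0,0,0,0,0,0.072]]'
```

```text
time_s: 21.85
eef_pos: [486.3, -339.1, 4.5]
ee_rot: [0.001, 0.986, -0.167, 0.0]
force: [-0.0, 0.2, -0.1]
grip_width: 0.845
grip_force: 0.0
time_s: 22.05
eef_pos: [486.2, -339.0, 3.4]
ee_rot: [0.001, 0.986, -0.167, -0.0]
force: [-0.8, 0.0, -0.3]
grip_width: 0.844
grip_force: 0.0
```

```bash
python3 -m jog '[[0,0,-0.001,0,0,0,0.05],[0,0,0,0,0,0,0.05],[0,0,0,0,0,0,0.05],[0,0,0,0,0,0,0.05]]' 40; python3 -m jog '[[0,0,0,0,0,0,0.04],[0,0,0,0,0,0,0.04]]' 80;  python3 -m jog '[[0,0,-0.01,0,0,0,0.04],[0,0,-0.03,0,0,0,0.04],[0,0,-0.04,0,0,0,0.04],[0,0,-0.05,0,0,0,0.04],[0,0,0,0,0,0,0.04]]'; python3 - <<'E'
from h import *
s=sense(); print(s['eef_pos'],togo(s,[532.9,-63.6,125],0.248))
E
```

```text
time_s: 22.45
eef_pos: [487.2, -339.5, 6.3]
ee_rot: [0.001, 0.986, -0.167, 0.001]
force: [-0.3, 2.3, 12.8]
grip_width: 0.69
grip_force: 51.0
time_s: 22.65
eef_pos: [487.3, -339.5, 6.6]
ee_rot: [0.001, 0.986, -0.167, 0.001]
force: [-0.7, 2.3, 14.2]
grip_width: 0.682
grip_force: 89.3
time_s: 23.15
eef_pos: [488.2, -340.8, 141.3]
ee_rot: [0.004, 0.986, -0.167, 0.005]
force: [0.1, -0.2, -3.1]
grip_width: 0.677
grip_force: 87.3
[ 488.20882718 -340.77627103  141.32522919] (array([-0.0492, -0.2765,  0.014 ]), array([ 0.0095, -0.0084, -0.5836]))
```

```bash
python3 -m jog '[[-0.007,-0.0395,0,0.0095,-0.008,0,0.04],[-0.007,-0.0395,0,0,0,0,0.04],[-0.007,-0.0395,0,0,0,0,0.04],[-0.007,-0.0395,0,0,0,0,0.04],[-0.007,-0.0395,0,0,0,0,0.04]]'; python3 -m jog '[[-0.007,-0.0395,0,0,0,-0.146,0.04],[-0.007,-0.0395,0,0,0,-0.146,0.04],[0,0,0,0,0,-0.146,0.04],[0,0,0,0,0,-0.146,0.04],[0,0,0,0,0,0,0.04]]'; python3 - <<'E'
from h import *
s=sense(); print(s['eef_pos'],togo(s,[532.9,-63.6,97],0.248))
E
```

```text
time_s: 23.65
eef_pos: [517.8, -139.1, 135.0]
ee_rot: [-0.005, 0.986, -0.167, -0.004]
force: [1.4, -0.3, -4.1]
grip_width: 0.677
grip_force: 87.3
time_s: 24.15
eef_pos: [524.8, -60.7, 135.9]
ee_rot: [-0.006, 0.992, 0.125, -0.002]
force: [0.0, -0.3, -3.1]
grip_width: 0.681
grip_force: 87.5
[524.75487335 -60.7467976  135.89034829] (array([0.0073, 0.0052, 0.0388]), array([-0.0119,  0.0035,  0.0021]))
```

```bash
python3 -m jog '[[0.007,0.005,0.01,-0.012,0.0035,0.002,0.04],[0,0,0.015,0,0,0,0.04],[0,0,0.012,0,0,0,0.04],[0,0,0,0,0,0,0.04],[0,0,0,0,0,0,0.04]]'; python3 - <<'E'
from h import *
import cv2
s=sense(); a=eyes.capture("wrist"); cv2.imwrite("pics/w8.png",a[:,:,::-1]); print(s['eef_pos'],s['force'],togo(s,[532.9,-63.6,97],0.248))
K=eyes.calibration('wrist'); M=np.linalg.inv(K['mount'])
def pr(p): c=M@[*p,1]; return (c[:2]/c[2]*K['fx']+[K['cx'],K['cy']]).round(1)
for p in [(60,0,-7.4),(60,0,6.6),(66.5,0,-7.4)]: print(p,pr(p))
g=a.mean(2).astype(int); u,v=pr((60,0,-7.4)).astype(int)
print(u,v); print('\n'.join(' '.join('%3d'%x for x in r) for r in g[v-26:v+28:2,u-28:u+30:2]))
E
```

```text
time_s: 24.65
eef_pos: [533.4, -64.4, 99.5]
ee_rot: [0.0, 0.993, 0.122, 0.001]
force: [0.4, -0.1, -3.5]
grip_width: 0.674
grip_force: 87.3
[533.38472453 -64.36417723  99.48805112] [ 0.42464723 -0.1034108  -3.53617533] (array([-0.0003, -0.0009,  0.0025]), array([ 0.0008, -0.0013, -0.003 ]))
(60, 0, -7.4) [268.7 156.8]
(60, 0, 6.6) [269.2 150.6]
(66.5, 0, -7.4) [268.6 139.2]
268 156
 88  87  88  87  86  87  86  87  87  87  87  87  88  88  87  88  89  89  89  89  89  89  88  88  88  87  88  88  88
 87  87  87  86  86  86  86  87  87  86  86  87  88  87  87  88  88  88  88  89  89  89  88  87  87  87  87  87  88
 87  88  87  86  87  86  86  87  87  86  86  87  88  86  87  88  87  89  88  88  88  88  88  87  87  87  86  87  88
 87  87  87  86  85  85  86  87  87  86  86  87  88  87  86  87  88  88  88  88  88  88  88  86  86  87  87  87  87
 87  87  87  86  86  86  86  87  86  86  87  87  87  86  87  86  87  87  86  88  88  88  88  87  86  87  87  87  88
 87  87  87  86  85  86  86  87  87  86  86  87  87  85  83  82  82  83  83  81  81  84  85  86  87  86  87  87  87
 87  87  87  86  86 
[... 1715 characters left out ...]
  86
 85  85  85  84  83  82  83  83  84  84  85  84  78  71  67  67  66  64  62  61  61  61  65  72  76  81  83  84  85
 85  85  85  85  83  83  83  84  84  83  84  85  85  81  74  71  68  66  64  64  66  72  77  78  81  84  85  84  85
 85  85  85  84  83  82  83  84  83  83  84  84  85  84  84  82  80  77  77  78  79  81  81  82  84  84  84  84  86
 85  86  85  84  84  83  82  83  84  83  83  84  84  84  83  84  85  84  83  83  83  83  84  83  83  84  84  84  85
 85  84  85  84  83  82  83  83  84  83  83  83  83  83  83  85  84  85  85  85  85  84  84  83  84  84  85  84  86
 85  85  85  84  83  83  82  83  84  83  82  83  84  83  84  84  85  85  85  85  84  85  84  83  83  83  84  85  85
```

```bash
python3 -m jog '[[-0.0002,-0.0008,0.002,0.0008,-0.001,-0.003,0.04],[0,0,0.003,0,0,0,0.04],[0,0,0.002,0,0,0,0.04],[0,0,0,0,0,0,0.04]]'; python3 -m jog '[[0,0,0.002,0,0,0,0.04],[0,0,0.001,0,0,0,0.04]]';python3 -m jog '[[0,0,0.002,0,0,0,0.04],[0,0,0,0,0,0,0.04]]'; python3 - <<'E'
from h import *
s=sense(); print(s['wrist_torque'],togo(s,[532.9,-63.6,80],0.248))
E
```

```text
time_s: 25.1
eef_pos: [532.8, -63.5, 92.4]
ee_rot: [-0.0, 0.992, 0.124, 0.0]
force: [-0.2, -0.6, -3.3]
grip_width: 0.677
grip_force: 87.4
time_s: 25.3
eef_pos: [532.9, -63.5, 89.6]
ee_rot: [0.0, 0.992, 0.124, 0.0]
force: [-0.2, 0.4, -4.3]
grip_width: 0.681
grip_force: 87.4
time_s: 25.5
eef_pos: [532.8, -63.5, 87.4]
ee_rot: [-0.0, 0.992, 0.124, 0.0]
force: [0.0, -0.4, -3.3]
grip_width: 0.681
grip_force: 87.4
[ 0.01098068 -0.00035294 -0.05318458] (array([0.    , 0.0002, 0.0074]), array([-0.0001, -0.0003,  0.0012]))
```

Going in freely. I'll continue down with checks.

```bash
python3 -m jog '[[0,0,0.002,0,0,0,0.04],[0,0,0.002,0,0,0,0.04],[0,0,0,0,0,0,0.04]]'; python3 -m jog '[[0,0,0.003,0,0,0,0.04],[0,0,0.003,0,0,0,0.04]]'; python3 -m jog '[[0,0,0.003,0,0,0,0.04],[0,0,0.003,0,0,0,0.04]]'
```

```text
time_s: 25.8
eef_pos: [532.8, -63.4, 83.4]
ee_rot: [-0.0, 0.992, 0.124, 0.0]
force: [0.1, 0.8, -4.0]
grip_width: 0.68
grip_force: 87.4
time_s: 26.0
eef_pos: [533.0, -63.5, 77.5]
ee_rot: [0.0, 0.992, 0.124, 0.0]
force: [0.1, 0.6, -3.2]
grip_width: 0.681
grip_force: 87.4
time_s: 26.2
eef_pos: [532.9, -63.5, 71.4]
ee_rot: [0.0, 0.992, 0.124, 0.0]
force: [0.3, -0.7, -3.1]
grip_width: 0.686
grip_force: 87.4
```

```bash
python3 -m jog '[[0,0,0.002,0,0,0,0.04],[0,0,0.002,0,0,0,0.04]]'; python3 -m jog '[[0,0,0.001,0,0,0,0.04],[0,0,0.001,0,0,0,0.04]]'; python3 -m jog '[[0,0,0.001,0,0,0,0.04],[0,0,0.001,0,0,0,0.04]]'
```

```text
time_s: 26.4
eef_pos: [533.0, -63.5, 67.5]
ee_rot: [0.0, 0.992, 0.124, 0.0]
force: [0.9, 0.6, -3.2]
grip_width: 0.676
grip_force: 87.4
time_s: 26.6
eef_pos: [533.0, -63.5, 65.6]
ee_rot: [0.0, 0.992, 0.124, 0.0]
force: [0.2, 0.1, -4.3]
grip_width: 0.678
grip_force: 87.4
time_s: 26.8
eef_pos: [533.1, -63.5, 64.6]
ee_rot: [0.0, 0.992, 0.124, 0.0]
force: [-6.4, 2.8, 13.8]
grip_width: 0.676
grip_force: 90.4
```

```bash
python3 -m jog '[[0,0,0.001,0,0,0,0.04],[0,0,0,0,0,0,0.04]]'; python3 -m jog '[[0,0,-0.0015,0,0,0,0.04],[0,0,0,0,0,0,0.0854],[0,0,0,0,0,0,0.0854],[0,0,0,0,0,0,0.0854],[0,0,0,0,0,0,0.0854]]'; python3 -m jog '[[0,0,-0.01,0,0,0,0.0854],[0,0,-0.03,0,0,0,0.0854],[0,0,-0.04,0,0,0,0.0854],[0,0,-0.04,0,0,0,0.0854],[0,0,0,0,0,0,0.0854]]'; python3 - <<'E'
from h import *
import cv2
s=sense(); print(s['eef_pos'],s['force'])
K=eyes.calibration('wrist'); T=toolT(s)@K['mount']; Ti=np.linalg.inv(T)
a=eyes.capture('wrist'); cv2.imwrite('pics/end.png',a[:,:,::-1])
c,sn=np.cos(.246),np.sin(.246)
def pr(x,y,z): q=Ti@[531.5+c*x-sn*y,-64.5+sn*x+c*y,z,1]; return (q[:2]/q[2]*K['fx']+[K['cx'],K['cy']]).round(0)
for z in (72,76,80): print(z,[pr(x,y,z) for x,y in[(75,30),(75,-30),(-75,30),(-75,-30)]])
g=cv2.cvtColor(a,cv2.COLOR_RGB2GRAY)
print('\n'.join(' '.join('%3d'%x for x in r) for r in g[30:330:10,200:360:6]))
E
```

```text
time_s: 27.0
eef_pos: [533.5, -63.4, 64.6]
ee_rot: [0.0, 0.992, 0.124, 0.001]
force: [-6.1, 1.9, 14.6]
grip_width: 0.677
grip_force: 90.3
time_s: 27.5
eef_pos: [533.0, -63.6, 64.2]
ee_rot: [0.0, 0.992, 0.124, 0.0]
force: [-0.4, 0.1, -0.2]
grip_width: 0.997
grip_force: 0.0
time_s: 28.0
eef_pos: [535.0, -64.1, 190.2]
ee_rot: [0.002, 0.992, 0.124, 0.005]
force: [0.6, 0.3, -0.1]
grip_width: 0.995
grip_force: 0.0
[534.96963335 -64.11571313 190.16845301] [ 0.64025003  0.28983401 -0.08525895]
72 [array([228., 110.]), array([312., 111.]), array([235., 292.]), array([305., 292.])]
76 [array([228., 111.]), array([312., 111.]), array([235., 294.]), array([305., 294.])]
80 [array([227., 111.]), array([313., 111.]), array([234., 297.]), array([306., 297.])]
115 229 225 102  90  92  91  90  91  92  93  92 121 120 120 121 128 137 124 124 120 115 110 110 105 106 108
 94  96  89  90  92  92  91  89  88  87  90 106 126 123 123 118 122 123 125 120 117 113 110 110 113 110 109
 85  89 218 122  90  91  91  90  90  88  93  95  95  88  85  83  84  84  84  82 108 110 108 112 114 109 106
 84  89  90  88  87  
[... 2194 characters left out ...]
 122 120 109 125 120 117 116 118 122 123 124 128 127
111 106 107 113 118 125 129 124 110 119 123 128 126 124 123 106 121 111 117 120 123 123 128 129 133 133 131
109 110 114 121 130 131 131 132 246 228 128 128 127 126 122 232 239 126 125 124 121 123 128 136 137 138 137
105 107 108 112 118 118 124 128 130 131 128 127 127 126 124 123 125 125 126 127 127 128 131 137 136 137 137
106 106 106 107 107 112 116 113 116 116 119 118 114 109 108 109 110 114 121 123 126 127 127 132 134 132 133
106 107 107 107 106 107 108 108 108 109 111 109 108 108 108 109 109 109 113 116 119 120 120 121 124 125 122
105 105 108 110 108 107 108 107 108 110 108 108 108 108 108 108 107 106 107 107 112 113 114 119 115 119 121
```

```bash
python3 -c "
from rig import finish_job
print(finish_job())"
```

```text
the job is handed in; nothing more can be done
None
```

I handed the job in at about 28 s. By contact height and force, the cavity plate is pressed fully home with the knock-out pins back in. The cover lies flat on it, released, and the gripper is clear above. The arm never went near the cup, wax block, ring gauge or seal, though I took no last picture of them.

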